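# Lock the hinge rod of a jewellery tray with its spring clip

### The job

The steel hinge rod of the walnut jewellery tray has crept out at its big-headed end: push the head until the rod is fully home and its groove shows beyond the wooden lug at the other end. Then take the brass open clip from its little holder block and press it gently straight down, open side first, over that groove (the loose rod end sinks first) until you feel it snap and bottom fully home, and let go. Keep the glass flap shut and leave the bangle, saucer and comb where they lie.

Things in the scene. Friction and masses are not known exactly. Their poses are not given: they have to be found in the camera images.
- tray: Walnut tray, fixed, 150 (x) x 210 (y) x 46 mm. Origin: centre of underside. A hinge rod runs along tray y at tray x +87 mm, its head end 54 mm up, through two wooden lugs (13 mm thick, tops 67 mm up, x 62 to 103 mm, outer faces at y +105 and -105 mm). Groove end at tray -y, in an open fork; big head at +y. Never press tray, rod or flap with more than 30 N.
- rod (a joint): Sliding of the 14 mm steel hinge rod along its axis, m: 0 = fully home (hard stop), negative = out by that much towards tray +y. Starts 9 to 16 mm out, the groove hidden in the lug's fork. About 3 N of friction; stays where left. Must end within 2 mm of home; the clip goes in only then.
- flap (a joint): Hinge of the 5 mm glass flap about the rod, rad, 0 = shut, grows as its front edge rises. Starts shut and must stay shut (under 0.1). Its top is 52 mm above the counter; a low steel pull stands at its front edge, away from the rod.
- rod_head (a point): Centre of the outer face of the rod's big steel head (disc of 24 mm diameter, 6.5 mm thick, about 54 mm above the counter), facing tray +y; axes as the tray's. It moves with the rod; at tray y +114 mm when home, always 222.75 mm from the groove's centre.
- rod_groove (a point): Centre of the groove on the rod's axis, tray y -108.75 mm when home, axes near the tray's. Neck 10 mm across, groove 7.5 mm wide along the axis, between the lug and a 16 mm wide, 4 mm thick end flange. This rod end rides high in a worn fork: pressed down (2 to 4 N) it sinks several mm, a different amount each time, to a firm stop; only then can the clip spring in. It stays where left.
- holder: Small walnut block 64 (x) x 44 (y) x 20 mm, fixed, left or right of the tray. Origin: centre of underside; axes as the clip's at the start. The clip stands centred in a slot 25 x 8 mm in its top, its underside 8 mm above the counter.
- clip: Brass open clip, 55 mm tall, standing open side down, about 40 g. Origin: centre of underside. x across the opening, y its thickness (5 mm), z up. Grip tab 22 (x) x 9 (y) mm, from 29 to 56 mm up; below it a 25 mm wide bridge, then two sprung wire legs (24 mm overall) with a 6.5 mm mouth. Seated, clip x is parallel to tray x, either way round.
- clip_seat (a point): Point on the clip's centre line 13 mm above its underside that lies on the rod's axis when seated; axes as the clip's. Pressed over the neck, the legs touch first when it is 10 mm above the axis, spread against roughly 4 to 8 N, pull in by themselves past half way; then the bridge bottoms firmly. The legs' squeeze (up to 20 N) counts as pressing. Seated means within 1.5 mm of the axis.
- bangle: Silver bangle, 71 mm across, 7 mm thick, lying flat. Leave it.
- saucer: White porcelain saucer, 100 mm across, 13 mm high, two pearl studs in it. Leave it.
- comb: Black wide-tooth comb, 170 mm long (its y), 45 mm wide, 6 mm thick, lying flat. Leave it.

How it is judged (in metres and radians):
On the way, in this order (a step that is already met when the one before it is completed fails the run):
1. the hinge rod is pushed home while the clip is still away from the rod (value of joint rod above -0.0015 m and distance between clip_seat and rod_groove above 0.02 m), for 0.2 s.
2. the clip is snapped home in the groove (distance between clip_seat and rod_groove below 0.003 m and z of clip_seat in the frame of rod_groove below 0.0015 m and angle between the y axis of clip_seat and the y axis of rod_groove, either way round below 0.2 rad), for 0.2 s.
At the end, for the whole second after the job is handed in: The rod is within 2 mm of fully home; the clip sits in the groove with its seat point within 3 mm of the groove's centre and within 1.5 mm of the rod's axis in height, square to the rod within 0.2 rad, at rest and released; the flap is shut (all of step 2 and value of joint rod above -0.002 m and z of clip_seat in the frame of rod_groove above -0.0015 m and linear speed of clip below 0.02 m/s and value of joint flap below 0.1 rad); the robot touches nothing.
It fails at once if the clip is pressed on the tray or rod with more than 30 N (contact force between clip and tray above 30 N).
It fails at once if the robot presses the tray, rod or glass with more than 30 N (contact force between any of the fingers, the arm and tray above 30 N).
It fails at once if the glass flap is lifted (value of joint flap above 0.1 rad).
It fails at once if the bangle, saucer or comb is moved more than 20 mm (distance of any of bangle, saucer, comb from where it was at the start of the episode above 0.02 m).
It also fails if it takes over 70 s, if anything falls off the work surface, if the arm or the gripper's body presses on something with over 40 N, if the wrist force passes 120 N, or if a joint passes its speed limit or range.

### The arm

A 6-joint arm with a two-finger parallel gripper is mounted at the origin on the work surface. World frame = base frame: x ahead of the robot, y to its left, z up, the work surface at z = 0. Lengths are in mm, angles in rad, forces in N, time in s.
With the tool pointing down it reaches from about 275 to 1000 mm from the base axis. Payload 8.4 kg.
Tool frame: the origin (TCP) lies at the very end of the fingers, on their centre line; the grasp point (between the pads) lies 19 mm behind it; z points along the fingers, y is the line along which they close (so a half turn about z gives the same grasp; the last joint's range is limited). The gripper opens to 85 mm and grips with 20 to 120 N. Pads are 22 mm wide; open, the fingers measure 114 mm over their backs; the gripper's body (76 mm by 85 mm) begins 54 mm behind the grasp point. The pads swing forward as they close: fully open they stand 13 mm farther back than shut.
Start: joints at [1.264, 0.353, 1.633, -0, 1.155, -0.002], TCP at [187.563, 596.195, 231.281] pointing down, gripper open.
Joint ranges: [-2.63, 2.63], [-0.92, 2.1], [0.06, 2.66], [-1.3, 4.44], [0, 2.69], [-3.02, 3.02]. Speed limits (rad/s): [2.22, 2.22, 2.79, 3.14, 3.14, 3.14].

### API

Orientations are given as [roll, pitch, yaw] about the fixed x, y, z axes, in that order (R = Rz(yaw) Ry(pitch) Rx(roll)).
In Python, from rig import sensors, grab_frame, camera_params, order gives the robot as it stands. The module is installed in compiled form; this text tells all that it offers.
- The arm moves only by the tool move_arm, never from a script. Its argument "motion" is a list of rows, each a list of 7 numbers: the turn, a rotation vector about the tool's x, y, z in rad, then the shift along the tool's x, y, z in m, then the finger opening in m, from 0 to 0.0854. A call has 1 to 8 rows; each row is the pose to reach, as a shift and turn from the pose commanded when the call began, along the tool's axes at that moment; what a row does not reach only later rows make up. A row lasts 1/8 s, in which the tool goes at most 62.5 mm and 10.7 degrees, less where a joint would pass 70% of its speed; a pose out of reach is approached as far as the arm can. A call with a gripper value outside its range is refused whole. The fingers move at their own pace and stop on an object; "grip_force" is the grip in N (left out, the last holds). Time passes only in rows, so rows that repeat a pose let the fingers close. It gives the time, the measured TCP pose, the force, the opening and the grip force at its end, in the units of the state.
- sensors.sense(): the state, without advancing time (a new reading comes with each control period).
- grab_frame(name): name is "scene" or "side" or "wrist"; returns (picture, depth): 480x640x3 uint8, red, green, blue; 480x640 float32, mm along the optical axis (not along the pixel's ray), 0 where there is no reading.
- camera_params(name): a dict with "camera_matrix" (3x3 intrinsics, pixels), "world_from_camera" (4x4, takes a point from camera to world coordinates). Camera axes: x right, y down, z forward; pixel columns grow to the right and rows downward; lengths in mm; the calibration is good to about 2 mm. A picture is of the moment at which its call begins: read the wrist's pose just before it. camera_params takes no time and is no camera call; for the wrist camera it gives the pose at the moment of the call.
- order.sign_off(): hands the job in; it is judged then, once.
The state is a dict: "clock": time; "qpos": joint angles; "qvel": joint speeds; "joint_efforts": joint torques, N m; "eef_pos": TCP position; "tcp_rot": TCP orientation; "contact_force": force on the tool from outside, world axes, zero at the start; "wrist_torque": the same for the moment, N m; "opening": opening from 0.0 (shut) to 1.0 (fully open); "grasp_force": force on a finger pad.
Only numpy, scipy, OpenCV 4.12 (cv2) and the standard library are available. Lean on these libraries where they do the work, as an engineer would, in place of code of your own. Each camera call takes 0.05 s, during which the arm holds its last target. There are 200 camera calls.

## Working session

There is one attempt and no reset: what is moved stays moved. The work goes in short steps, Python scripts to look and compute and a tool call to move; the robot and the scene stay as the last step left them, time stands still between calls to the robot, and variables do not carry over. Pictures are saved under pics/ and viewed, at most 10 in all, crops included, and the job is handed in when it is done.

Besides the shell and the picture viewer there is one more tool, called after ">>>" as name(argument=value, ...) on one line, values as JSON. move_arm: Moves the arm, as the interface text tells. Its arguments: {"type":"object","properties":{"motion":{"type":"array","items":{"type":"array","items":{"type":"number"}}},"grip_force":{"type":"number"}},"required":["motion"]}

```bash
mkdir -p pics; ls; python3 - <<'E'
from rig import sensors, grab_frame, camera_params, order
import cv2, numpy as np
print(sensors.sense())
for n in("scene","side","wrist"):
    p,d=grab_frame(n); c=camera_params(n)
    np.savez(f"{n}0.npz",p=p,d=d,K=c["camera_matrix"],T=c["world_from_camera"])
    cv2.imwrite(f"pics/{n}0.png",p[:,:,::-1]); print(n,np.round(c["camera_matrix"],1).tolist(),np.round(c["world_from_camera"],3).tolist())
E
```

```text
pics
{'clock': 0.0, 'qpos': array([ 1.26364918e+00,  3.53665514e-01,  1.63414552e+00, -9.32954557e-06,
        1.15517712e+00, -2.39099698e-03]), 'qvel': array([-0.00114512, -0.00040058,  0.00019926, -0.00098144,  0.00059583,
       -0.00025744]), 'joint_efforts': array([ 6.22745065e-04, -6.05263567e+01, -3.42072415e+01,  2.01755847e-04,
        9.30825539e-03,  5.69188430e-06]), 'eef_pos': array([187.39128848, 595.74694714, 230.54595585]), 'tcp_rot': array([-3.14019714e+00,  5.19337145e-06,  2.83684028e+00]), 'contact_force': array([ 0.59281431, -0.10040358, -0.35383635]), 'wrist_torque': array([ 0.02264154,  0.00810011, -0.01657291]), 'grasp_force': 0.0, 'opening': 0.9953907005493838}
scene [[475.6, 0.0, 323.5], [0.0, 475.6, 235.7], [0.0, 0.0, 1.0]] [[-0.095, 0.848, -0.521, 1122.127], [0.995, 0.084, -0.046, 21.593], [0.005, -0.523, -0.853, 856.344], [0.0, 0.0, 0.0, 1.0]]
side [[459.1, 0.0, 308.4], [0.0, 459.1, 243.4], [0.0, 0.0, 1.0]] [[-0.938, -0.175, 0.298, 317.915], [-0.346, 0.464, -0.816, 830.935], [0.004, -0.869, -0.495, 580.84], [0.0, 0.0, 0.0, 1.0]]
wrist [[345.2, 0.0, 322.0], [0.0, 345.2, 242.3], [0.0, 0.0, 1.0]] [[0.3, 0.906, 0.298, 111.603], [0.954, -0.285, -0.095, 620.174], [-0.002, 0.313, -0.95, 371.617], [0.0, 0.0, 0.0, 1.0]]
```

View pics/scene0.png

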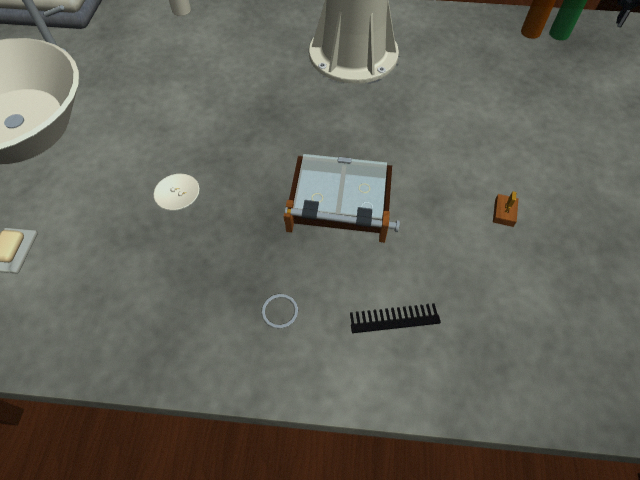

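View pics/side0.png

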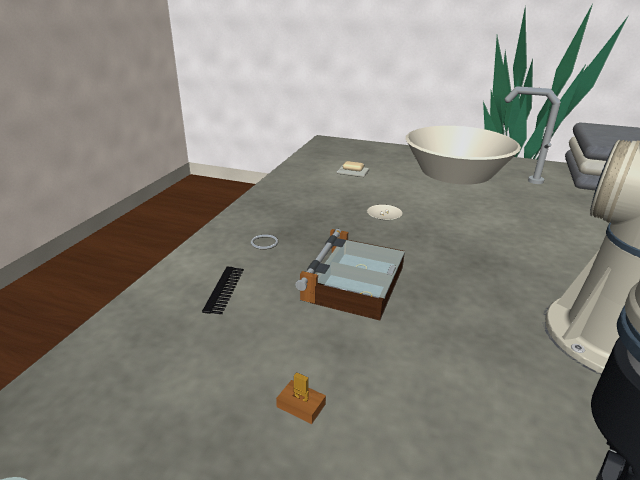

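The scene view shows the tray at about (340,195), with the rod from its groove end at (288,212) to its head at (397,226). The holder with the clip is at (507,210), the bangle at (280,311), the comb at (395,318) and the saucer at (177,191). The side view shows the head at (301,285) and the clip at (301,387).

```bash
cat > h.py <<'E'
import numpy as np, cv2
from rig import sensors, grab_frame, camera_params, order
from scipy.spatial.transform import Rotation as R
def load(n): return dict(np.load(n+".npz"))
def shot(n,tag):
    c=camera_params(n); p,d=grab_frame(n)
    np.savez(tag+".npz",p=p,d=d,K=c["camera_matrix"],T=c["world_from_camera"])
    return load(tag)
def ray(f,u,v):
    r=f["T"][:3,:3]@np.linalg.inv(f["K"])@np.array([u,v,1.]); return f["T"][:3,3],r
def onz(f,u,v,z):
    o,r=ray(f,u,v); return o+r*(z-o[2])/r[2]
def tri(a,b):
    (o1,r1),(o2,r2)=a,b; A=np.stack([r1,-r2],1); s=np.linalg.lstsq(A,o2-o1,rcond=None)[0]
    p,q=o1+s[0]*r1,o2+s[1]*r2; return (p+q)/2,np.linalg.norm(p-q)
def cloud(f):
    v,u=np.mgrid[:480,:640]; P=np.stack([u,v,np.ones_like(u)],-1)@np.linalg.inv(f["K"]).T*f["d"][...,None]
    return P@f["T"][:3,:3].T+f["T"][:3,3]
E
python3 - <<'E'
from h import *
s,e=load("scene0"),load("side0")
print("head",onz(s,398,226,54),onz(e,300,286,54),tri(ray(s,398,226),ray(e,300,286)))
print("groove end",onz(s,288,211,58))
C=cloud(s)
for nm,f in(("scene",s),("side",e)):
    C=cloud(f); hsv=cv2.cvtColor(f["p"],cv2.COLOR_RGB2HSV)
    m=(hsv[...,1]>120)&(f["d"]>0)&(C[...,2]>12)&(C[...,2]<90)&(C[...,1]>200)&(C[...,1]<600)&(C[...,0]<900)&(C[...,0]>200)
    P=C[m]; print(nm,len(P))
    for lo,hi in((15,24),(30,50),(50,80)):
        q=P[(P[:,2]>lo)&(P[:,2]<hi)]
        if len(q)>5:
            print(lo,hi,len(q),q.mean(0).round(1),q.min(0).round(1),q.max(0).round(1), cv2.minAreaRect(q[:,:2].astype(np.float32)))
# tray plan: points z 35..75 
    q=C[(C[...,2]>35)&(C[...,2]<75)&(f["d"]>0)&(abs(C[...,1])<220)&(C[...,0]>250)&(C[...,0]<800)]
    print("tray",len(q),cv2.minAreaRect(q[:,:2].astype(np.float32)))
A=cv2.resize(s["p"][140:250,270:410],None,fx=4,fy=4,interpolation=2)
B=cv2.resize(s["p"][180:235,485:530],None,fx=8,fy=8)[:440,:240*2]
D=cv2.resize(e["p"][220:320,280:410],None,fx=4,fy=4)
im=np.zeros((600,800,3),np.uint8); A=cv2.resize(A,(400,314)); im[:314,:400]=A; D=cv2.resize(D,(390,300)); im[:300,405:795]=D
F=cv2.resize(e["p"][365:425,270:330],(270,270)); im[320:590,405:675]=F; B=cv2.resize(B,(220,269));im[320:589,:220]=B
cv2.imwrite("pics/crop0.png",im[:,:,::-1])
E
```

```text
head [594.66713097 124.9366456   54.        ] [591.42677757 129.8949789   54.        ] (array([592.89598211, 125.47750627,  50.90449148]), np.float64(0.5411252440630958))
groove end [583.01236343 -98.8044693   58.        ]
scene 576
15 24 442 [506.4 358.4  19.5] [466.5 333.9  15. ] [538.  387.7  23.9] ((501.10552978515625, 360.7051696777344), (44.72509765625, 68.23345184326172), 80.22676086425781)
30 50 38 [507.5 358.1  40.4] [491.8 354.8  30.8] [514.4 362.6  49.7] ((503.3724060058594, 357.1134948730469), (22.23227882385254, 6.798252582550049), 12.258684158325195)
50 80 63 [504.5 359.3  60. ] [491.1 354.8  50.3] [513.2 364.9  65.2] ((502.19390869140625, 360.4709777832031), (9.209346771240234, 21.986452102661133), 82.39473724365234)
tray 6468 ((512.6315307617188, 10.697807312011719), (231.17823791503906, 183.1775665283203), 89.81063842773438)
side 1187
15 24 808 [498.4 367.   19.1] [465.7 335.1  15. ] [536.3 390.1  23.8] ((500.70965576171875, 362.95660400390625), (46.38719177246094, 65.66898345947266), 80.43851470947266)
30 50 125 [499.1 365.4  40.3] [488.2 360.   30. ] [512.2 368.8  49.7] ((500.0880126953125, 364.8212890625), (23.971397399902344, 8.763216972351074), 2.41068434715271)
50 80 140 [499.7 364.5  59.1] [489.7 357.1  50.1] [511.  368.6  64.7] ((500.2905578613281, 362.7322082519531), (11.030811309814453, 21.28474235534668), 87.6251220703125)
tray 4741 ((512.5595092773438, 13.061698913574219), (234.66293334960938, 180.16030883789062), 89.16980743408203)
```

View pics/crop0.png

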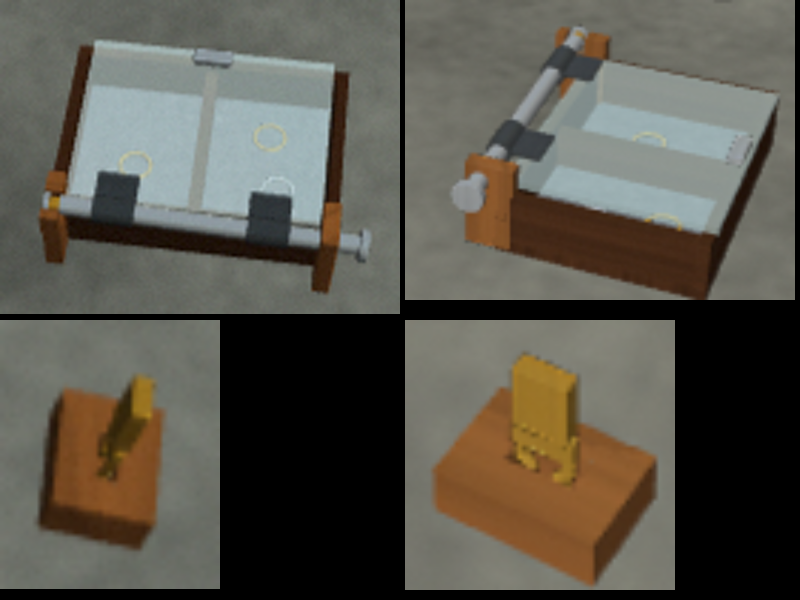

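The crops show the rod head sticking out about 12 mm beyond the right-hand lug. The clip stands upright in the holder, with its thickness roughly along world y. Next I'll get a close wrist view of the rod.

```bash
cat >> h.py <<'E'
import json,os
def cmd():
    if os.path.exists("cmd.json"): c=json.load(open("cmd.json")); return np.array(c[0]),c[1]
    return np.array([187.563,596.195,231.281]),2.8368
def goal(p,yaw,save=True):
    "print row (tool axes) taking commanded pose to p (mm), yaw, tool down"
    p0,y0=cmd(); R0=R.from_euler("xyz",[np.pi,0,y0]); R1=R.from_euler("xyz",[np.pi,0,yaw])
    w=np.round((R0.inv()*R1).as_rotvec(),3); t=np.round(R0.inv().apply(np.array(p)-p0)/1000,4)
    print("row",w.tolist(),t.tolist())
    if save:
        json.dump([(p0+R0.apply(t*1000)).tolist(),float((R0*R.from_rotvec(w)).as_euler("xyz")[2])],open("cmd.json","w"))
E
python3 -c "
from h import *
goal([580,20,230],3.1416)"
```

```text
row [0.0, 0.0, -0.305] [-0.5473, -0.4319, 0.0013]
```

>>> move_arm(motion=[[0,0,-0.305,-0.5473,-0.4319,0.0013,0.085],[0,0,-0.305,-0.5473,-0.4319,0.0013,0.085],[0,0,-0.305,-0.5473,-0.4319,0.0013,0.085],[0,0,-0.305,-0.5473,-0.4319,0.0013,0.085],[0,0,-0.305,-0.5473,-0.4319,0.0013,0.085],[0,0,-0.305,-0.5473,-0.4319,0.0013,0.085],[0,0,-0.305,-0.5473,-0.4319,0.0013,0.085],[0,0,-0.305,-0.5473,-0.4319,0.0013,0.085]])

```text
clock: 1.15
eef_pos: [469.9, 181.1, 230.4]
tcp_rot: [3.141, 0.0, -3.141]
contact_force: [0.5, 1.1, 0.5]
opening: 0.997
grasp_force: 0.0
```

```bash
python3 -c "
from h import *
s=sensors.sense(); print(s['eef_pos'],s['qvel'])
p=s['eef_pos']; json.dump([[p[0],p[1],230.0],3.1416],open('cmd.json','w'))
goal([580,20,230],3.1416)"
```

```text
[469.85748092 181.12564283 230.4202503 ] [-9.88440880e-01  1.41609171e-01 -1.73157784e-01  1.27440010e-04
  2.24861351e-02 -9.81986618e-01]
row [0.0, 0.0, 0.0] [-0.1101, -0.1611, -0.0]
```

>>> move_arm(motion=[[0,0,0,-0.11,-0.161,0,0.085],[0,0,0,-0.11,-0.161,0,0.085],[0,0,0,-0.11,-0.161,0,0.085],[0,0,0,-0.11,-0.161,0,0.085],[0,0,0,-0.11,-0.161,0,0.085]])

```text
clock: 1.78
eef_pos: [578.7, 21.7, 229.9]
tcp_rot: [3.141, -0.001, 3.14]
contact_force: [0.1, -0.1, -0.9]
opening: 0.997
grasp_force: 0.0
```

```bash
python3 - <<'E'
from h import *
f=shot("wrist","w1"); s=sensors.sense(); print(s['eef_pos'],s['tcp_rot'],s['qvel'].round(3))
cv2.imwrite("pics/w1.png",f["p"][:,:,::-1])
E
```

```text
[578.33163065  22.4806327  229.97988909] [ 3.14121538e+00 -1.14033440e-03  3.14149845e+00] [ 0.02  -0.01   0.007  0.    -0.001  0.001]
```

View pics/w1.png

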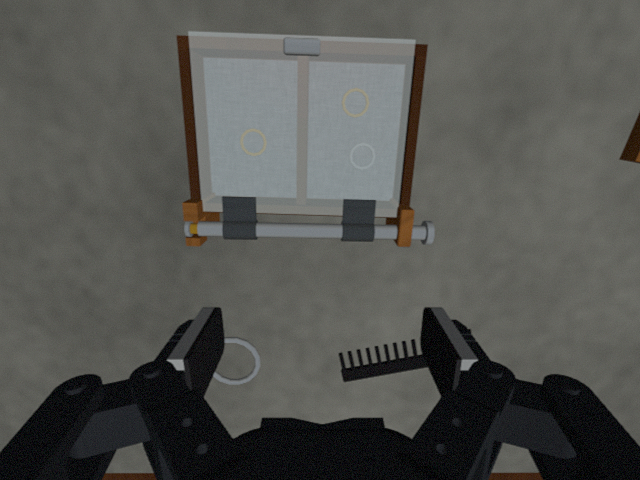

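The wrist view shows the head face at (434,233), the right lug's outer edge at x≈412, and the groove end at (187,229).

```bash
python3 - <<'E'
from h import *
f=load("w1"); g=cv2.cvtColor(f["p"],cv2.COLOR_RGB2GRAY).astype(int)
for c in (262,270,300,330,338,385,392): print(c,g[216:250,c].tolist())
for r in (226,232,238): print("row",r,g[r,395:442].tolist())
print("row lug",f["p"][212,395:420,0].tolist(), f["p"][207,175:215,0].tolist())
print("left",[f["p"][229,180:210,i].tolist() for i in range(3)])
C=cloud(f); print("headz",[C[232,c].round(1).tolist() for c in (426,430,432)],"rod",[C[230,c].round(1).tolist() for c in(270,300,330,390)],"flange",[C[229,c].round(1).tolist() for c in(186,188)])
E
```

```text
262 [91, 86, 88, 86, 89, 82, 75, 87, 102, 114, 120, 125, 128, 125, 126, 125, 125, 129, 126, 122, 106, 86, 91, 93, 93, 96, 91, 92, 90, 98, 93, 94, 93, 95]
270 [94, 94, 94, 94, 93, 89, 79, 80, 101, 115, 120, 125, 126, 125, 125, 128, 127, 123, 125, 127, 107, 85, 92, 95, 96, 92, 93, 95, 91, 94, 92, 90, 94, 92]
300 [101, 95, 95, 97, 97, 94, 88, 76, 87, 108, 115, 122, 127, 128, 126, 127, 123, 127, 125, 125, 120, 102, 94, 93, 92, 93, 97, 93, 89, 90, 92, 89, 95, 93]
330 [86, 97, 95, 95, 92, 97, 94, 85, 73, 100, 110, 120, 123, 127, 126, 125, 127, 126, 125, 124, 126, 111, 91, 94, 95, 97, 99, 98, 93, 94, 94, 95, 96, 95]
338 [82, 100, 101, 102, 100, 100, 97, 93, 80, 95, 108, 118, 123, 128, 127, 128, 124, 128, 125, 123, 123, 114, 92, 88, 93, 92, 92, 91, 96, 93, 100, 95, 93, 96]
385 [121, 75, 82, 87, 82, 81, 76, 80, 70, 76, 100, 108, 120, 124, 129, 125, 126, 124, 125, 127, 129, 123, 107, 88, 96, 97, 98, 95, 100, 99, 99, 99, 100, 100]
392 [121, 74, 35, 29, 38, 25, 37, 38, 45, 75, 95, 110, 120, 123, 126, 126, 126, 126, 127, 126, 124, 124, 112, 89, 98, 99, 98, 97, 99, 98, 101, 99, 99, 97]
row 226 [95
[... 907 characters left out ...]
4, 130, 129, 127, 127, 126, 129, 125, 129]
left [[86, 83, 82, 79, 107, 116, 123, 117, 103, 114, 126, 131, 133, 131, 130, 131, 130, 124, 123, 121, 120, 120, 123, 122, 121, 124, 118, 121, 119, 122], [85, 84, 83, 82, 109, 122, 128, 124, 111, 104, 100, 103, 107, 102, 101, 102, 103, 116, 131, 128, 126, 124, 128, 126, 126, 129, 126, 126, 125, 127], [82, 79, 77, 76, 113, 126, 132, 129, 114, 80, 43, 31, 43, 31, 25, 30, 45, 109, 136, 132, 132, 129, 132, 130, 130, 131, 130, 131, 128, 132]]
headz [[590.8, 119.0, 60.8], [590.6, 122.5, 61.4], [590.3, 124.0, 62.6]] rod [[587.4, -26.2, 65.5], [588.3, 1.2, 62.4], [588.1, 29.1, 63.0], [589.3, 85.5, 59.0]] flange [[585.4, -102.1, 68.6], [585.8, -100.8, 67.4]]
```

```bash
python3 - <<'E'
from h import *
f=load("w1")
for c,v,z in ((270,230,57.5),(300,230.4,57),(334,231,56.2),(390,231.8,55)): print("rod",onz(f,c,v,z).round(1))
print("head face",onz(f,434,233,54).round(1),"lug outer top R",onz(f,414,212,67).round(1),"lug outer top L",onz(f,182,207,67).round(1))
print("flange end",onz(f,183.7,229,60).round(1), "gold",onz(f,188.7,229,60).round(1),onz(f,196.7,229,60).round(1))
P=cloud(f); 
for lo,hi in((48,57),):
    m=(P[...,2]>35)&(P[...,2]<62)&(P[...,0]>400)&(P[...,0]<565)&(abs(P[...,1])<200)&(f["d"]>0)
    print(cv2.minAreaRect(P[m][:,:2].astype(np.float32)))
# left/right rim edges
g=f["p"][...,0].astype(int)
for r in (60,100,140,180):
    print(r,[onz(f,*x,46).round(1).tolist() for x in ()], f["p"][r,172:205].sum(1).tolist(), f["p"][r,398:432].sum(1).tolist())
E
```

```text
rod [589.7 -27.5  57.5]
rod [590.2   0.8  57. ]
rod [591.1  33.   56.2]
rod [592.3  86.5  55. ]
head face [593.8 128.9  54. ] lug outer top R [570.2 104.5  67. ] lug outer top L [ 565.4 -103.8   67. ]
flange end [ 587.9 -107.8   60. ] gold [ 587.9 -103.1   60. ] [587.9 -95.6  60. ]
((497.0773010253906, 2.2018051147460938), (210.97361755371094, 142.15614318847656), 88.01968383789062)
60 [] [282, 281, 283, 279, 293, 288, 235, 120, 101, 122, 118, 102, 118, 112, 113, 94, 93, 117, 283, 362, 364, 355, 357, 358, 364, 355, 362, 357, 359, 361, 366, 396, 421] [348, 350, 354, 356, 353, 354, 350, 355, 356, 363, 355, 349, 355, 356, 346, 263, 72, 69, 90, 101, 84, 107, 108, 100, 124, 106, 104, 156, 252, 305, 290, 288, 299, 302]
100 [] [255, 273, 268, 267, 255, 264, 261, 268, 252, 243, 165, 110, 102, 110, 107, 98, 121, 110, 95, 92, 111, 271, 366, 373, 368, 363, 367, 368, 359, 369, 362, 365, 361] [438, 430, 430, 411, 376, 350, 352, 350, 360, 366, 351, 251, 67, 72, 124, 106, 117, 118, 93, 119, 119, 77, 105, 208, 268, 273, 280, 294, 285, 287, 292, 287, 292, 292]
140 [] [254, 259, 265, 257, 264, 264, 257, 257, 254, 251, 252, 263, 255, 199, 125, 96, 120, 99, 96, 103, 87, 104, 107, 107, 250, 361, 361, 373, 366, 368, 365, 360, 375] [380, 348, 348, 349, 354, 360, 345, 239, 93, 101, 105, 116, 111, 113, 83, 117, 92, 97, 161, 261, 292, 294, 307, 297, 297, 298, 299, 292, 288, 302, 287, 290, 286, 283]
180 [] [251, 226, 237, 241, 245, 249, 250, 240, 238, 238, 230, 244, 238, 232, 235, 240, 212, 160, 95, 88, 100, 116, 101, 108, 129, 95, 100, 228, 347, 369, 366, 370, 359] [352, 363, 322, 214, 54, 92, 100, 97, 95, 117, 101, 112, 108, 99, 217, 291, 300, 291, 298, 303, 297, 301, 289, 304, 301, 291, 301, 298, 301, 312, 303, 300, 306, 312]
```

>>> move_arm(motion=[[0,0,0.023,-0.0157,0.06,0,0],[0,0,0.023,-0.0157,0.12,0,0],[0,0,0.023,-0.0157,0.1475,0,0],[0,0,0.023,-0.0157,0.1475,0.06,0],[0,0,0.023,-0.0157,0.1475,0.12,0],[0,0,0.023,-0.0157,0.1475,0.18,0],[0,0,0.023,-0.0157,0.1475,0.188,0],[0,0,0.023,-0.0157,0.1475,0.188,0]], grip_force=30)

```text
clock: 2.82
eef_pos: [594.8, 170.5, 43.5]
tcp_rot: [3.141, 0.0, 3.12]
contact_force: [0.2, -0.8, 0.4]
opening: 0.005
grasp_force: 0.0
```

>>> move_arm(motion=[[0,0,0,0,-0.015,0,0],[0,0,0,0,-0.025,0,0],[0,0,0,0,-0.03,0,0],[0,0,0,0,-0.033,0,0],[0,0,0,0,-0.036,0,0],[0,0,0,0,-0.036,0,0]])

```text
clock: 3.58
eef_pos: [594.1, 133.4, 42.4]
tcp_rot: [-3.142, 0.0, 3.119]
contact_force: [0.2, 1.8, 0.7]
opening: -0.004
grasp_force: 0.8
```

>>> move_arm(motion=[[0,0,0,0,-0.001,0,0],[0,0,0,0,-0.002,0,0],[0,0,0,0,-0.003,0,0],[0,0,0,0,-0.003,0,0]])

```text
clock: 4.08
eef_pos: [593.9, 130.5, 42.4]
tcp_rot: [-3.142, 0.0, 3.119]
contact_force: [1.7, 2.6, 1.8]
opening: -0.0
grasp_force: 1.5
```

>>> move_arm(motion=[[0,0,0,0,-0.0005,0,0],[0,0,0,0,-0.001,0,0],[0,0,0,0,-0.0015,0,0],[0,0,0,0,-0.0015,0,0]])

```text
clock: 4.58
eef_pos: [593.8, 128.9, 42.3]
tcp_rot: [-3.142, -0.0, 3.119]
contact_force: [0.2, 2.7, 1.7]
opening: -0.006
grasp_force: 1.5
```

>>> move_arm(motion=[[0,0,0,0,-0.0005,0,0],[0,0,0,0,-0.001,0,0],[0,0,0,0,-0.001,0,0]])

```text
clock: 4.95
eef_pos: [593.7, 127.9, 42.3]
tcp_rot: [-3.142, -0.0, 3.119]
contact_force: [0.1, 2.8, 1.8]
opening: 0.002
grasp_force: 1.5
```

>>> move_arm(motion=[[0,0,0,0,-0.0005,0,0],[0,0,0,0,-0.001,0,0],[0,0,0,0,-0.001,0,0]])

```text
clock: 5.32
eef_pos: [593.8, 127.6, 42.4]
tcp_rot: [3.141, 0.0, 3.118]
contact_force: [1.2, 7.3, 1.5]
opening: -0.003
grasp_force: 3.6
```

>>> move_arm(motion=[[0,0,0,0,-0.0005,0,0],[0,0,0,0,-0.0005,0,0],[0,0,0,0,-0.0005,0,0]])

```text
clock: 5.7
eef_pos: [593.8, 127.6, 42.4]
tcp_rot: [3.14, 0.0, 3.118]
contact_force: [0.1, 9.9, 2.0]
opening: 0.002
grasp_force: 4.8
```

>>> move_arm(motion=[[0,0,0,0,0.03,0,0],[0,0,0,0,0.03,-0.06,0],[0,0,0,0.02,0.06,-0.12,0.05],[0,0,0.1,0.04,0.11,-0.15,0.085],[0,0,0.15,0.07,0.165,-0.15,0.085],[0,0,0.15,0.1,0.215,-0.15,0.085],[0,0,0.15,0.109,0.23,-0.15,0.085],[0,0,0.15,0.109,0.23,-0.15,0.085]])

```text
clock: 6.7
eef_pos: [489.2, 358.9, 191.8]
tcp_rot: [-3.14, -0.001, 2.971]
contact_force: [-0.1, -0.7, 0.3]
opening: 0.997
grasp_force: 0.0
```

```bash
python3 - <<'E'
from h import *
f=shot("wrist","w2"); s=sensors.sense(); print(s['eef_pos'],s['tcp_rot'],s['qvel'].round(3),s['contact_force'])
a=f["p"][60:360,120:520]
cv2.imwrite("pics/w2.png",cv2.resize(a,(800,600),interpolation=2)[:,:,::-1])
C=cloud(f); hsv=cv2.cvtColor(f["p"],cv2.COLOR_RGB2HSV)
m=(hsv[...,1]>120)&(f["d"]>0)&(C[...,1]>300)&(C[...,1]<420)&(C[...,0]<560)&(C[...,0]>440)
P=C[m]
for lo,hi in((15,25),(28,50),(55,75)):
    q=P[(P[:,2]>lo)&(P[:,2]<hi)]; print(lo,len(q),q.mean(0).round(1),cv2.minAreaRect(q[:,:2].astype(np.float32)))
E
```

```text
[489.94078662 358.07001524 191.86452191] [-3.14002424e+00 -3.22840370e-04  2.96976677e+00] [-0.028 -0.001 -0.002 -0.001 -0.003 -0.002] [ 0.24605216  0.2578621  -0.11578123]
15 2570 [499.2 361.2  18.4] ((501.99462890625, 360.8575439453125), (43.007083892822266, 64.5838623046875), 79.5477066040039)
28 63 [490.9 362.4  39.7] ((490.5837097167969, 362.4960021972656), (7.895830154418945, 2.0610897541046143), 81.20836639404297)
55 293 [500.8 361.   61.9] ((501.6683349609375, 360.88909912109375), (8.390010833740234, 21.653499603271484), 80.26671600341797)
```

View pics/w2.png

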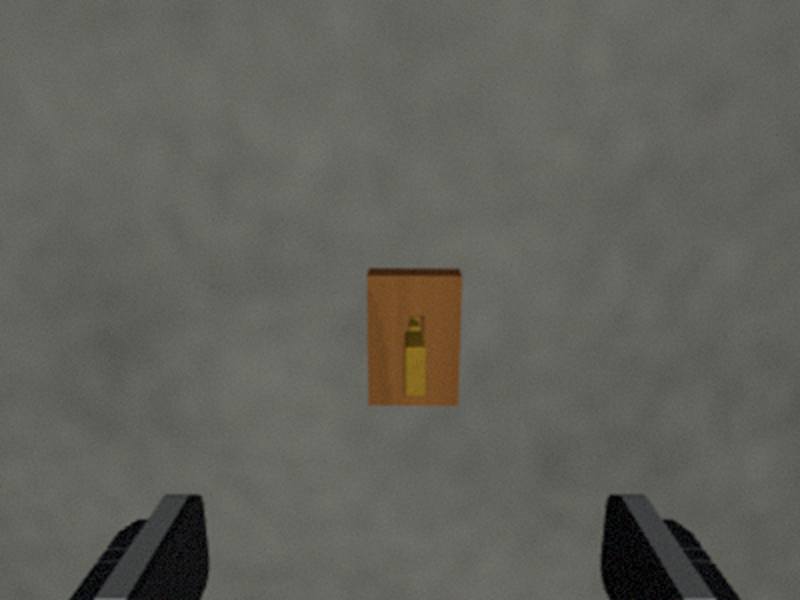

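The clip's tab top is at crop (415,370), which is about (501.8, 360.9) in world coordinates. Its thickness axis is at 80°, already aligned with the tool.

>>> move_arm(motion=[[0,0,0.003,-0.0112,0.0048,0.05,0.06],[0,0,0.003,-0.0112,0.0048,0.1,0.04],[0,0,0.003,-0.0112,0.0048,0.14,0.03],[0,0,0.003,-0.0112,0.0048,0.1495,0.03],[0,0,0.003,-0.0112,0.0048,0.1495,0.03],[0,0,0.003,-0.0112,0.0048,0.1495,0.03]], grip_force=60)

```text
clock: 7.5
eef_pos: [503.2, 362.0, 44.6]
tcp_rot: [3.14, 0.002, 2.965]
contact_force: [0.4, 0.3, -0.4]
opening: 0.351
grasp_force: 0.0
```

>>> move_arm(motion=[[0,0,0,0,0,0,0.02],[0,0,0,0,0,0,0.012],[0,0,0,0,0,0,0],[0,0,0,0,0,0,0],[0,0,0,0,0,0,0]])

```text
clock: 8.12
eef_pos: [502.2, 362.0, 43.4]
tcp_rot: [3.141, 0.001, 2.966]
contact_force: [-1.1, -1.5, 6.7]
opening: 0.088
grasp_force: 60.8
```

>>> move_arm(motion=[[0,0,0,0,0,-0.02,0],[0,0,0,0,0,-0.06,0],[0,0,0,0,0,-0.1,0],[0,0,0,-0.01,-0.03,-0.127,0],[0,0,-0.05,-0.03,-0.08,-0.127,0],[0,0,-0.1,-0.05,-0.13,-0.127,0],[0,0,-0.153,-0.07,-0.18,-0.127,0],[0,0,-0.153,-0.09,-0.23,-0.127,0]])

```text
clock: 9.12
eef_pos: [550.6, 117.9, 171.1]
tcp_rot: [3.141, 0.001, 3.12]
contact_force: [1.2, 0.9, -0.3]
opening: 0.089
grasp_force: 60.0
```

```bash
python3 -c "
from h import *
s=sensors.sense(); p=s['eef_pos'];print(p,s['tcp_rot'],s['grasp_force'],s['opening'])
import numpy as np
R1=R.from_euler('xyz',s['tcp_rot']); print(R1.inv().apply(np.array([590,-109,170])-p))"
```

```text
[550.55543593 117.94416467 171.1401675 ] [3.14128706e+00 1.19782307e-03 3.11980238e+00] 59.9659126996994 0.08856534809740109
[ -44.37858756 -226.03120252    1.1242534 ]
```

>>> move_arm(motion=[[0,0,0,-0.01,-0.055,0,0],[0,0,0,-0.02,-0.11,0,0],[0,0,0,-0.03,-0.165,0,0],[0,0,0,-0.042,-0.2,0,0],[0,0,0,-0.042,-0.216,0,0],[0,0,0,-0.042,-0.216,0,0],[0,0,0,-0.042,-0.216,0,0]])

```text
clock: 10.0
eef_pos: [587.0, -96.2, 170.1]
tcp_rot: [3.141, -0.0, 3.119]
contact_force: [-0.1, -0.8, -0.8]
opening: 0.088
grasp_force: 60.0
```

```bash
python3 - <<'E'
from h import *
f=shot("wrist","w3"); s=sensors.sense(); print(s['eef_pos'],s['tcp_rot'],s['qvel'].round(3),s['contact_force'])
cv2.imwrite("pics/w3.png",cv2.resize(f["p"][150:450,120:520],(800,600),interpolation=2)[:,:,::-1])
E
```

```text
[587.03365432 -96.04654291 170.00093852] [ 3.14124430e+00 -2.34674012e-04  3.11996861e+00] [ 0.003  0.002 -0.001 -0.002 -0.001 -0.001] [-0.38039496 -0.47519394  0.09631939]
```

View pics/w3.png

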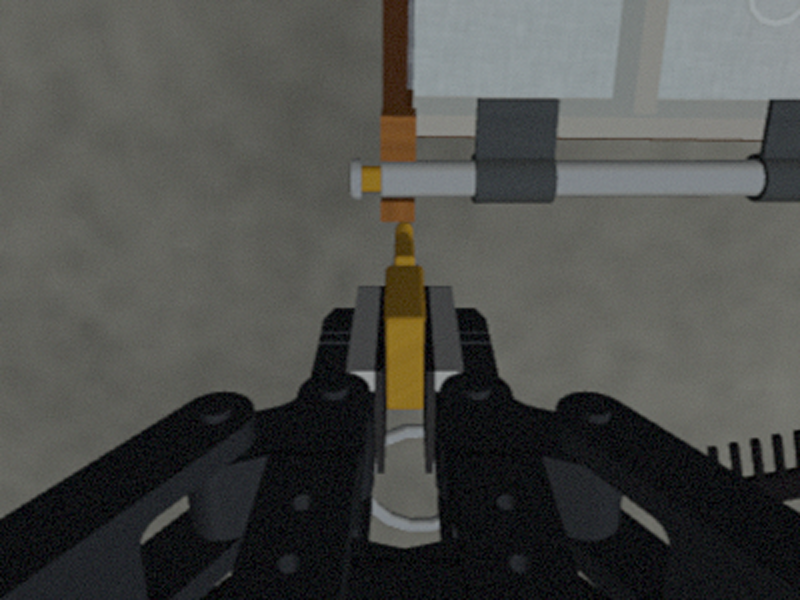

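The view shows the rod home and the gold groove exposed at crop (372,180), beyond the lug at (398,115–221). The clip hangs straight from the pads at column 404.

```bash
python3 - <<'E'
from h import *
f=load("w3"); p=f["p"].astype(int); g=p.sum(2)//3
# full px = 120+c/2, 150+r/2
print("groove row240 R,B",p[240,290:320,0].tolist(),p[240,290:320,2].tolist())
for c in (298,306,308): print("col",c,p[225:256,c,2].tolist(),g[225:256,c].tolist())
print("lug col318 R-B",(p[200:266,318,0]-p[200:266,318,2]).tolist())
print("lug row215 R-B",(p[215,300:336,0]-p[215,300:336,2]).tolist())
print("tab col323 R-B",(p[255:360,323,0]-p[255:360,323,2]).tolist())
for r in(330,270): print("tab row",r,(p[r,300:345,0]-p[r,300:345,2]).tolist())
C=cloud(f); print("flange z",C[236:244,296:301,2].round(0).tolist()); print("groove",np.median(C[237:243,303:310].reshape(-1,3),0),"lug",np.median(C[208:225,313:326].reshape(-1,3),0),"tabtop",np.median(C[312:350,317:330].reshape(-1,3),0),"rod",np.median(C[238:242,330:350].reshape(-1,3),0),np.median(C[238:242,415:435].reshape(-1,3),0),np.median(C[238:242,480:495].reshape(-1,3),0))
E
```

```text
groove row240 R,B [87, 83, 90, 84, 77, 105, 125, 122, 126, 127, 125, 131, 141, 138, 139, 135, 136, 141, 140, 138, 126, 119, 126, 129, 126, 126, 128, 128, 128, 130] [84, 81, 87, 80, 71, 110, 136, 132, 137, 142, 111, 42, 33, 35, 37, 30, 35, 37, 34, 29, 80, 125, 137, 141, 138, 134, 137, 138, 137, 141]
col 298 [77, 81, 80, 73, 72, 89, 97, 108, 111, 120, 125, 131, 136, 138, 134, 137, 136, 134, 133, 135, 134, 135, 133, 120, 101, 81, 80, 81, 82, 83, 83] [81, 83, 84, 78, 71, 86, 96, 108, 110, 117, 122, 126, 128, 131, 129, 132, 131, 130, 127, 128, 128, 130, 131, 118, 100, 83, 84, 84, 86, 87, 86]
col 306 [80, 81, 79, 80, 78, 79, 80, 77, 21, 8, 29, 36, 29, 36, 40, 35, 39, 27, 37, 26, 33, 75, 85, 81, 84, 84, 83, 89, 84, 85, 88] [83, 85, 82, 84, 81, 81, 83, 81, 58, 69, 84, 93, 92, 93, 96, 93, 95, 90, 95, 89, 81, 79, 86, 83, 86, 88, 86, 93, 88, 90, 90]
col 308 [81, 80, 80, 77, 82, 81, 85, 80, 25, 16, 28, 41, 33, 30, 35, 34, 22, 32, 33, 27, 36, 72, 87, 87, 86, 89, 90, 88, 91, 88, 90] [82, 83, 83, 81, 85, 84, 86, 83, 61, 72, 85, 97, 93, 92, 95, 94, 88, 93, 95, 90, 83, 78, 88, 89, 90, 92, 93, 90, 92,
[... 1102 characters left out ...]
 -2]
tab row 270 [7, 7, 4, 5, 7, 5, 5, 8, 5, 4, 6, 5, 5, 4, 4, 7, 3, 10, 42, 58, 49, 55, 50, 57, 61, 68, 52, 19, 6, 5, 5, 2, 7, 5, 4, 5, 6, 8, 8, 8, 6, 4, 5, 7, 5]
flange z [[70.0, 68.0, 68.0, 67.0, 65.0], [68.0, 69.0, 68.0, 69.0, 66.0], [70.0, 68.0, 69.0, 69.0, 66.0], [69.0, 70.0, 70.0, 70.0, 67.0], [71.0, 68.0, 70.0, 70.0, 66.0], [70.0, 70.0, 69.0, 69.0, 66.0], [70.0, 70.0, 70.0, 69.0, 67.0], [70.0, 70.0, 69.0, 70.0, 67.0]]
groove [ 585.19947751 -107.9997392    66.36499622] lug [567.85943601 -97.91769647  65.32404887] tabtop [585.6356476  -95.68126667 188.34292108] rod [585.53934717 -83.16138655  67.21759099] [587.98324396 -19.43355276  64.46861374] [589.62292897  28.7395216   62.0762627 ]
```

```bash
python3 - <<'E'
from h import *
f=load("w3")
print("groove",onz(f,305.2,239.2,63), "edges y",onz(f,300.2,239,68)[1],onz(f,310.3,239,68)[1])
print("lug back/front",onz(f,318,207.6,67),onz(f,318,260.3,67),"outer",onz(f,310,215,67),"in",onz(f,327.5,215,67))
for z in(189.5,190.5): print("tab",onz(f,322.1,307.9,z),onz(f,322.1,353.9,z),onz(f,322.1,330,z))
print("leg bottom y", onz(f,322,265,136))
E
```

```text
groove [ 586.1268486 -108.7985024   63.       ] edges y -112.19285009060471 -104.73471285821115
lug back/front [561.19088395 -98.45547488  67.        ] [601.82360237 -99.5053651   67.        ] outer [ 566.52806343 -104.39625055   67.        ] in [566.8092394  -91.70985254  67.        ]
tab [574.58077766 -95.8011696  189.5       ] [595.97706096 -96.27463203 189.5       ] [584.60510024 -96.02299038 189.5       ]
tab [574.02769233 -95.78895374 190.5       ] [595.24779317 -96.25851757 190.5       ] [583.96947207 -96.00894799 190.5       ]
leg bottom y [577.9112452  -95.92818322 136.        ]
```

>>> move_arm(motion=[[0,0,0,-0.0009,-0.0125,0.02,0],[0,0,0,-0.0009,-0.0125,0.045,0],[0,0,0,-0.0009,-0.0125,0.06,0],[0,0,0,-0.0009,-0.0125,0.068,0],[0,0,0,-0.0009,-0.0125,0.068,0],[0,0,0,-0.0009,-0.0125,0.068,0]])

```text
clock: 10.8
eef_pos: [588.4, -109.9, 102.4]
tcp_rot: [-3.142, 0.001, 3.119]
contact_force: [0.7, -0.0, -1.0]
opening: 0.091
grasp_force: 60.0
```

```bash
python3 - <<'E'
from h import *
f=shot("wrist","w4"); s=sensors.sense(); print(s['eef_pos'],s['tcp_rot'],s['contact_force'])
e=shot("side","s4")
o=np.zeros((600,800,3),np.uint8); o[:,:480]=cv2.resize(f["p"][180:360,250:394],(480,600),interpolation=2)
o[:400,480:]=cv2.resize(e["p"][190:290,295:375],(320,400),interpolation=2)
cv2.imwrite("pics/w4.png",o[:,:,::-1])
E
```

```text
[ 588.48963199 -109.9317973   102.57346185] [-3.14142813e+00  1.24202953e-03  3.11889969e+00] [-0.50027836  0.27821552 -0.86348644]
```

View pics/w4.png

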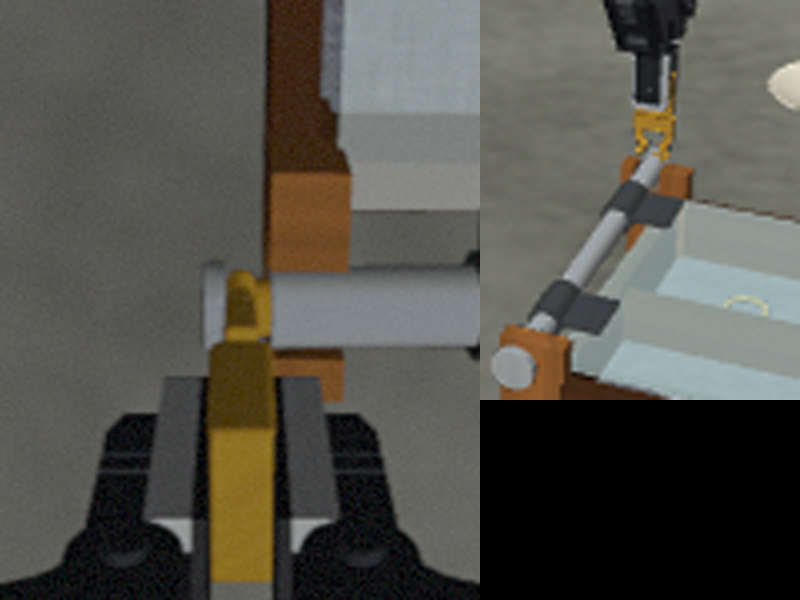

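The clip's leg is just above the groove, at crop columns 228–258 against the groove at about 222–270. I'll measure the offset exactly.

```bash
python3 - <<'E'
from h import *
f=load("w4"); p=f["p"].astype(int)
for r in(266,270,276,280): print(r,p[r,308:336,0].tolist(),p[r,308:336,2].tolist())
r=330;print(r,(p[r,305:340,0]-p[r,305:340,2]).tolist())
print("lug",(p[240,325:360,0]-p[240,325:360,2]).tolist())
E
```

```text
266 [88, 89, 79, 97, 119, 113, 114, 111, 115, 99, 89, 91, 86, 83, 92, 98, 119, 130, 128, 118, 121, 119, 118, 113, 115, 120, 121, 121] [81, 83, 75, 103, 123, 120, 121, 117, 121, 92, 38, 18, 16, 14, 20, 19, 27, 24, 32, 33, 28, 26, 32, 87, 121, 125, 125, 124]
270 [83, 86, 72, 105, 126, 123, 123, 129, 129, 98, 70, 69, 69, 70, 71, 75, 78, 80, 111, 135, 141, 143, 136, 127, 124, 129, 131, 129] [79, 82, 71, 110, 135, 134, 133, 141, 139, 104, 36, 5, 3, 13, 1, 19, 27, 11, 26, 33, 35, 41, 29, 83, 128, 141, 142, 137]
276 [86, 86, 75, 107, 128, 129, 130, 127, 122, 96, 68, 72, 71, 68, 69, 67, 72, 76, 89, 126, 140, 141, 140, 127, 123, 127, 131, 131] [81, 77, 69, 115, 139, 136, 140, 138, 126, 85, 25, 12, 16, 15, 14, 8, 19, 18, 11, 28, 33, 33, 36, 83, 132, 139, 142, 141]
280 [90, 86, 72, 102, 120, 126, 125, 125, 109, 106, 130, 145, 144, 142, 139, 143, 143, 145, 141, 135, 123, 125, 115, 110, 123, 126, 130, 127] [85, 83, 71, 108, 129, 134, 137, 140, 117, 61, 27, 39, 48, 39, 33, 37, 36, 37, 32, 40, 37, 34, 37, 101, 135, 139, 141, 136]
330 [-1, -4, -1, 3, -3, 0, -5, 13, 79, 99, 110, 111, 95, 103, 104, 103, 105, 104, 101, 101, 107, 103, 109, 110, 100, 109, 89, 25, 7, -1, -4, 2, -1, -3, -2]
lug [6, 4, 3, 10, 20, 35, 63, 77, 80, 80, 73, 78, 78, 86, 78, 83, 77, 77, 83, 77, 83, 75, 78, 80, 79, 77, 77, 84, 85, 67, 20, -1, 2, 3, 5]
```

>>> move_arm(motion=[[0,0,0,0.0008,0.0013,0,0],[0,0,0,0.0008,0.0013,0,0],[0,0,0,0.0008,0.0013,0,0]])

```text
clock: 11.28
eef_pos: [587.2, -108.6, 102.0]
tcp_rot: [-3.142, 0.0, 3.119]
contact_force: [-0.3, 0.6, -0.7]
opening: 0.091
grasp_force: 60.0
```

```bash
python3 - <<'E'
from h import *
f=shot("wrist","w5"); s=sensors.sense(); print(s['eef_pos'],s['tcp_rot'],s['contact_force'])
p=f["p"].astype(int)
for r in(276,): print(r,p[r,308:336,0].tolist(),p[r,308:336,2].tolist())
E
```

```text
[ 587.18317922 -108.59401192  101.93531034] [-3.14155828e+00  8.64092794e-05  3.11885706e+00] [ 0.40042904 -0.54160891 -0.20984342]
276 [94, 115, 126, 128, 127, 127, 125, 123, 122, 100, 73, 65, 74, 72, 65, 68, 71, 81, 88, 121, 131, 126, 131, 129, 129, 126, 129, 130] [94, 124, 138, 138, 137, 137, 137, 115, 60, 22, 16, 1, 29, 13, 12, 0, 21, 23, 8, 19, 46, 115, 146, 141, 141, 139, 138, 140]
```

>>> move_arm(motion=[[0,0,0,0,0,0.002,0],[0,0,0,0,0,0.004,0],[0,0,0,0,0,0.006,0],[0,0,0,0,0,0.008,0],[0,0,0,0,0,0.008,0]])

```text
clock: 11.95
eef_pos: [586.8, -108.6, 93.6]
tcp_rot: [3.142, -0.001, 3.119]
contact_force: [-1.7, -0.4, 0.9]
opening: 0.089
grasp_force: 60.2
```

>>> move_arm(motion=[[0,0,0,0,0,0.001,0],[0,0,0,0,0,0.002,0],[0,0,0,0,0,0.003,0],[0,0,0,0,0,0.003,0]])

```text
clock: 12.45
eef_pos: [587.0, -108.6, 90.7]
tcp_rot: [-3.142, -0.0, 3.119]
contact_force: [-3.4, -1.7, 1.9]
opening: 0.087
grasp_force: 60.3
```

>>> move_arm(motion=[[0,0,0,0.0007,0,0,0],[0,0,0,0.0007,0,0.001,0],[0,0,0,0.0007,0,0.002,0],[0,0,0,0.0007,0,0.002,0]])

```text
clock: 12.95
eef_pos: [586.7, -108.6, 88.9]
tcp_rot: [-3.142, 0.0, 3.119]
contact_force: [-2.0, 0.3, 2.5]
opening: 0.088
grasp_force: 60.3
```

>>> move_arm(motion=[[0,0,0,0.0005,0,0.001,0],[0,0,0,0.0005,0,0.002,0],[0,0,0,0.0005,0,0.002,0]])

```text
clock: 13.32
eef_pos: [586.4, -108.6, 86.9]
tcp_rot: [-3.142, 0.001, 3.119]
contact_force: [1.0, -0.1, 2.4]
opening: 0.091
grasp_force: 60.3
```

>>> move_arm(motion=[[0,0,0,0,0,0.001,0],[0,0,0,0,0,0.002,0],[0,0,0,0,0,0.002,0]])

```text
clock: 13.7
eef_pos: [586.4, -108.6, 85.2]
tcp_rot: [-3.141, 0.001, 3.119]
contact_force: [0.6, -0.0, 5.7]
opening: 0.087
grasp_force: 61.0
```

>>> move_arm(motion=[[0,0,0,0,0,0.0005,0],[0,0,0,0,0,0.001,0],[0,0,0,0,0,0.0015,0],[0,0,0,0,0,0.0015,0]])

```text
clock: 14.2
eef_pos: [586.3, -108.5, 83.5]
tcp_rot: [3.142, 0.001, 3.119]
contact_force: [0.8, 0.8, 4.9]
opening: 0.091
grasp_force: 60.5
```

>>> move_arm(motion=[[0,0,0,0,0,0.0005,0],[0,0,0,0,0,0.001,0],[0,0,0,0,0,0.0015,0],[0,0,0,0,0,0.0015,0]])

```text
clock: 14.7
eef_pos: [586.0, -108.5, 81.5]
tcp_rot: [3.142, -0.0, 3.119]
contact_force: [5.1, -0.1, -2.7]
opening: 0.09
grasp_force: 59.5
```

>>> move_arm(motion=[[0,0,0,-0.0008,0,0.001,0],[0,0,0,-0.0008,0,0.0015,0],[0,0,0,-0.0008,0,0.002,0],[0,0,0,-0.0008,0,0.002,0]])

```text
clock: 15.2
eef_pos: [586.3, -108.5, 79.5]
tcp_rot: [3.142, -0.001, 3.119]
contact_force: [1.7, -0.1, -6.9]
opening: 0.093
grasp_force: 59.1
```

>>> move_arm(motion=[[0,0,0,0,0,0.001,0],[0,0,0,0,0,0.002,0],[0,0,0,0,0,0.002,0]])

```text
clock: 15.58
eef_pos: [586.5, -108.6, 77.8]
tcp_rot: [3.142, -0.0, 3.119]
contact_force: [-0.9, 0.4, -3.3]
opening: 0.089
grasp_force: 59.6
```

>>> move_arm(motion=[[0,0,0,0,0,0.0005,0],[0,0,0,0,0,0.001,0],[0,0,0,0,0,0.001,0]])

```text
clock: 15.95
eef_pos: [586.9, -108.6, 77.0]
tcp_rot: [-3.142, 0.0, 3.119]
contact_force: [0.2, 0.8, -0.7]
opening: 0.084
grasp_force: 59.8
```

>>> move_arm(motion=[[0,0,0,0,0,0.0005,0],[0,0,0,0,0,0.001,0],[0,0,0,0,0,0.001,0]])

```text
clock: 16.32
eef_pos: [587.0, -108.7, 76.5]
tcp_rot: [-3.141, 0.001, 3.119]
contact_force: [-2.0, 0.1, 6.7]
opening: 0.084
grasp_force: 60.9
```

>>> move_arm(motion=[[0,0,0,0,0,0.0005,0],[0,0,0,0,0,0.001,0],[0,0,0,0,0,0.001,0]])

```text
clock: 16.7
eef_pos: [587.2, -108.7, 76.2]
tcp_rot: [-3.141, 0.001, 3.119]
contact_force: [-4.6, 1.5, 13.4]
opening: 0.089
grasp_force: 62.0
```

The force rose firmly to 13 N, so the clip has bottomed. I'll unload and release.

>>> move_arm(motion=[[0,0,0,0.0003,0,-0.001,0],[0,0,0,0.0003,0,-0.0015,0],[0,0,0,0.0003,0,-0.0015,0.015],[0,0,0,0.0003,0,-0.0015,0.025],[0,0,0,0.0003,0,-0.0015,0.03],[0,0,0,0.0003,0,-0.0015,0.03]], grip_force=20)

```text
clock: 17.45
eef_pos: [586.4, -108.6, 76.2]
tcp_rot: [3.142, -0.0, 3.119]
contact_force: [-0.2, 0.2, -0.7]
opening: 0.35
grasp_force: 0.0
```

>>> move_arm(motion=[[0,0,0,0,0,-0.01,0.03],[0,0,0,0,0,-0.04,0.03],[0,0,0,0,0,-0.09,0.03],[0,0,0,0.02,0,-0.12,0.03],[0,0,0,0.02,0,-0.12,0.03],[0,0,0,0.02,0,-0.12,0.03]])

```text
clock: 18.2
eef_pos: [566.5, -108.1, 196.2]
tcp_rot: [-3.142, 0.0, 3.119]
contact_force: [-0.4, 0.0, 0.4]
opening: 0.351
grasp_force: 0.0
```

```bash
python3 - <<'E'
from h import *
f=shot("wrist","w6"); s=sensors.sense(); print(s['clock'],s['eef_pos'],s['contact_force'],s['opening'])
e=shot("side","s6")
o=np.zeros((600,800,3),np.uint8); o[:,:480]=cv2.resize(f["p"][120:320,220:380],(480,600),interpolation=2)
o[:400,480:]=cv2.resize(e["p"][210:310,290:370],(320,400),interpolation=2)
cv2.imwrite("pics/w6.png",o[:,:,::-1])
for n,q in(("w",f),("s",e)):
    C=cloud(q); hsv=cv2.cvtColor(q["p"],cv2.COLOR_RGB2HSV)
    m=(hsv[...,1]>150)&(hsv[...,0]>18)&(hsv[...,0]<30)&(abs(C[...,1]+108)<25)&(abs(C[...,0]-587)<30)
    P=C[m]; t=P[P[:,2]>np.percentile(P[:,2],95)-5]; print(n,len(P),np.percentile(P[:,2],[50,90,95,99]).round(1),np.median(t,0).round(1),cv2.minAreaRect(t[:,:2].astype(np.float32)))
E
```

```text
18.25 [ 566.29374488 -108.05523294  195.63416705] [0.61600678 0.59592823 0.05845845] 0.35160802537734315
w 495 [ 93.6  96.1  96.5 209.2] [ 589.7 -108.6   94.7] ((577.0978393554688, -98.73908996582031), (43.98328399658203, 38.7020378112793), 14.931314468383789)
s 120 [80.6 94.6 95.3 95.8] [ 587.4 -105.1   94.3] ((588.61181640625, -105.95677185058594), (8.777438163757324, 20.021129608154297), 83.03782653808594)
```

View pics/w6.png

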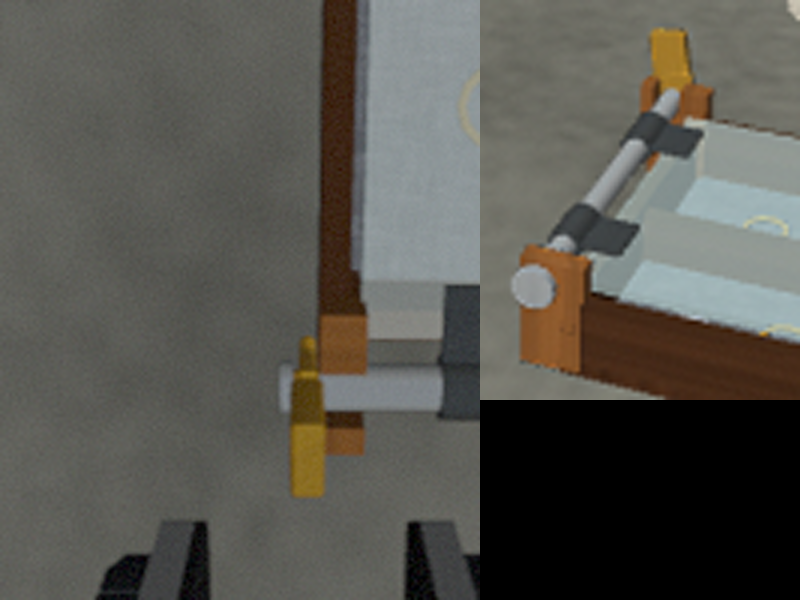

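The clip stands over the groove (crop 307,400), between the flange and the lug. Its tab top is at about 96 mm, which matches a seated clip. The rod is home, the flap is shut, and the fingers are clear.

```bash
python3 -c "
from h import *
print(order.sign_off())"
```

```text
the job is handed in; nothing more can be done
None
```

I pushed the rod to its hard stop, pressed the clip over the groove until it bottomed at about 13 N, released it, and handed the job in after about 18 s; the flap looked shut in the last pictures, but sign-off returned no verdict.

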